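Release the work from a magnetic chuck with the two-button chord

ROBOT

A 7-joint arm with a two-finger parallel gripper is mounted at the origin on the work surface. World frame = base frame: x ahead of the robot, y to its left, z up, the work surface at z = 0. Lengths are in m, angles in rad, forces in N, time in s.
With the tool pointing down it reaches from about 0.425 to 0.875 m from the base axis. Payload 8.4 kg.
Tool frame: the origin (TCP) lies at the centre of the arm's flange, where the gripper is bolted on; the fingertips stand 182 mm ahead of it and the grasp point (between the pads) lies 164 mm ahead of it; z points along the fingers, y is the line along which they close (so a half turn about z gives the same grasp; the last joint's range is limited). The gripper opens to 87 mm and grips with 3 to 60 N. Pads are 19 mm wide; open, the fingers measure 117 mm over their backs; the gripper's body (75 mm by 190 mm) begins 51 mm behind the grasp point.
Start: joints at [-1.209, 0.333, 0.04, 1.465, -0.013, 1.343, -0.059], TCP at [0.289, 0.582, 0.405] pointing down, gripper open.
Joint ranges: [-2.58, 2.58], [-0.38, 2.09], [-1.3, 1.39], [0.25, 2.4], [-1.5, 4.64], [0.08, 2.09], [-2.65, 2.65]. Speed limits (rad/s): [2.22, 2.22, 2.79, 2.79, 3.14, 3.14, 3.14].

INTERFACE

Orientations are given as a rotation vector (axis times angle).
In Python, from bench import arm, vision, job gives the robot as it stands.
- The arm moves only by the tool send_rows, never from a script. Its argument "steps" is a list of rows, each a list of 5 numbers: the shift along the tool's x, y, z normalised to -1 to 1, where 1 is 0.4 m, then the turn about the tool's z normalised to -1 to 1, where 1 is 360 degrees, then the closure, from 0 (fully open) to 1 (shut). A call has exactly 8 rows; each row is the pose to reach, as a shift and turn from the pose commanded when the call began, along the tool's axes at that moment, turning the shorter way round; what a row does not reach only later rows make up. A row lasts 1/8 s, in which the tool goes at most 62.5 mm and 10.7 degrees, less where a joint would pass 70% of its speed; a pose out of reach is approached as far as the arm can. A call with a number of a shift or a turn outside -1 to 1 is refused whole. A call with a gripper value outside its range is refused whole. The fingers move at their own pace and stop on an object; "grip_force" is the grip in N (left out, the last holds). Time passes only in rows, so rows that repeat a pose let the fingers close, or fill a call up. It gives the time, the measured TCP pose, the force, the opening and the grip force at its end, in the units of the state.
- arm.get_state(): the state, without advancing time (a new reading comes with each control period).
- vision.get_image(name): name is "scene" or "top" or "wrist"; returns (picture, depth): 480x640x3 uint8, red, green, blue; 480x640 float32, m along the optical axis (not along the pixel's ray), 0 where there is no reading.
- vision.calibration(name): a dict with "fx", "fy", "cx", "cy" (pixels), "rvec" (rotation vector, rad) and "tvec" (3), from world to camera coordinates, as OpenCV has them; the wrist camera has in their place "tool_from_camera" (4x4, takes a point from camera to tool coordinates, whose origin is the TCP and whose axes are the flange's). Camera axes: x right, y down, z forward; pixel columns grow to the right and rows downward; lengths in m; the calibration is good to about 2 mm. A picture is of the moment at which its call begins: read the wrist's pose just before it. calibration takes no time and is no camera call.
- job.close_job(): hands the job in; it is judged then, once.
The state is a dict: "time": time; "q": joint angles; "qvel": joint speeds; "joint_torque": joint torques, N m; "tool_pos": TCP position; "tcp_rot": TCP orientation; "ft_force": force on the tool from outside, world axes, zero at the start; "ft_torque": the same for the moment, N m; "width": finger opening in m; "finger_force": force on a finger pad.
Only numpy, scipy, OpenCV 4.12 (cv2) and the standard library are available. Lean on these libraries where they do the work, as an engineer would, in place of code of your own. Each camera call takes 0.05 s, during which the arm holds its last target. There are 200 camera calls.

TASK

Release the finished steel plate from the magnetic chuck: put one fingertip on the enable button (round mushroom head, middle of the control box) and the other on the demagnetise button (square head, beside it), press both fully in together, hold them in for four seconds while the chuck demagnetises, then let both come up again. Pressing only one of the two makes the controller fault, and the plain round button at the other end magnetises, so leave that one alone. Do not shift the plate on the chuck or the file, the try square and the calculator lying around it.

Things in the scene. Friction and masses are not known exactly. Their poses are not given: they have to be found in the camera images.
- chuck: Magnetic chuck and control box, one unit bolted down, turned up to 35 degrees. Origin: on the bench under the centre of the box, which is grey with an aluminium cover, 92 (x) by 196 (y) by 80 mm high. Its x points from the box to the chuck. The three buttons stand on top of the box in a row along y, at y = -55, 0 and +55 mm.
- chuck_face (a point): Centre of the top of the chuck: a dark steel block 135 (x) by 250 (y) by 60 mm high with square poles on top, beginning 70 mm from the centre of the control box; a back rail 8 mm thick on its far side stands 8 mm above its top.
- enable_unit: Enable button with its steel bezel (33 mm across, 7 mm high), always the middle one. Origin on top of the box (80 mm above the bench), z up.
- enable_top (a point): Centre of the flat top of the enable button's head: a black round mushroom head 39 mm across (flat 33 mm). Button up, it is 24 mm above the top of the box, 104 mm above the bench; it goes down with the head.
- enable (a joint): How far the enable button is pressed in, in m: 0 up, 0.006 fully in. Spring return: 2.4 N to start it, 4.8 N fully in.
- demag_unit: Demagnetise button with its square steel bezel (34 mm), at one end of the row, 55 mm from the enable button; which end differs from start to start. Origin on top of the box, z up.
- demag_top (a point): Centre of the flat top of the demagnetise button's head: a black square head 30 by 30 mm with its sides along the box's sides. Same height, travel and spring as the enable button.
- demag (a joint): How far the demagnetise button is pressed in, in m: 0 up, 0.006 fully in. Spring return: 2.4 N to start it, 4.8 N fully in.
- magn_top (a point): Centre of the flat top of the magnetise button's head: a black plain round head 30 mm across, at the other end of the row, same height. Not to be pressed.
- magn (a joint): How far the magnetise button is pressed in, in m: 0 up, 0.006 fully in.
- plate: The finished work, a loose flat steel plate 100 by 60 by 10 mm with two 12 mm holes, lying on the chuck. Origin: centre of its underside. To be left where it is.
- square: Try square lying on the bench before the control box, on the robot's side: stock 70 by 16 by 16 mm along its x (origin under the stock's centre), blade 20 mm wide reaching 100 mm out to +y at x = 25 mm. To be left alone.
- file: Flat file lying on the bench beside the unit, 262 mm long along its x, up to 24 mm high at the wooden handle (x = -132 to -34 mm), blade to x = +130 mm. To be left alone.
- calculator: Black pocket calculator lying on the bench beside the control box, 135 (x) by 76 (y) by 14 mm, origin under its centre. To be left alone.

How it is judged:
On the way:
1. a fingertip on each, the enable and the demagnetise buttons are both in (more than 4 mm) for 3 s on end (value of joint each of enable, demag above 0.004 m and contact force between the fingers and enable_unit above 0.5 N and contact force between the fingers and demag_unit above 0.5 N), for 3 s.
At the end, for the whole second after the job is handed in: All three buttons are up again (less than 1 mm in); the plate is within 8 mm, and the file, try square and calculator within 15 mm, of where they lay (value of joint each of enable, demag, magn below 0.001 m and distance of plate from where it was at the start of the episode below 0.008 m and distance of each of file, square, calculator from where it was at the start of the episode below 0.015 m); the robot touches nothing.
It fails at once if the magnetise button is pressed (more than 2 mm) (value of joint magn above 0.002 m).
It fails at once if one of the two buttons is pressed in (more than 4.5 mm) while the other is still up (less than 0.5 mm) ((value of joint enable above 0.0045 m and value of joint demag below 0.0005 m) or (value of joint demag above 0.0045 m and value of joint enable below 0.0005 m)).
It fails at once if the plate is shifted or lifted (more than 10 mm) (distance of plate from where it was at the start of the episode above 0.01 m).
It fails at once if the file, try square or calculator is shifted or lifted (more than 20 mm) (distance of any of file, square, calculator from where it was at the start of the episode above 0.02 m).
It also fails if it takes over 40 s, if anything falls off the work surface, if the arm or the gripper's body presses on something with over 40 N, if the wrist force passes 120 N, or if a joint passes its speed limit or range.

## Working session

There is one attempt and no reset: what is moved stays moved. The work goes in short steps, Python scripts to look and compute and a tool call to move; the robot and the scene stay as the last step left them, time stands still between calls to the robot, and variables do not carry over. Pictures are saved under pics/ and viewed, at most 10 in all, crops included, and the job is handed in when it is done.

Besides the shell and the picture viewer there is one more tool, called after "Call:" in YAML: its name, and indented under it one key for each argument. send_rows: Moves the arm, as the interface text tells. Scaled input: -1 to 1 covers 0.4 m each way for a shift and 360 degrees each way for a turn. Its arguments: {"type":"object","properties":{"steps":{"type":"array","items":{"type":"array","items":{"type":"number"}}},"grip_force":{"type":"number"}},"required":["steps"]}

```bash
mkdir -p pics
python3 - <<'E'
from bench import arm, vision
import cv2
s=arm.get_state(); print(s['time'],s['tool_pos'],s['tcp_rot'],s['width'],s['ft_force'])
for n in ['top','scene']:
    p,d=vision.get_image(n); cv2.imwrite(f'pics/{n}0.png',p[:,:,::-1])
    import numpy as np; np.save(f'pics/{n}d.npy',d); print(n,vision.calibration(n))
E
```

```text
0.0 [0.28895603 0.58203885 0.40386489] [-7.17373273e-01 -3.05826645e+00  2.48720018e-03] 0.08718690515663383 [-0.33264936  0.58113093 -0.3777056 ]
top {'fx': 607.9328476051068, 'fy': 607.9328476051068, 'cx': 312.4481477912499, 'cy': 235.96787378021898, 'rvec': array([ 2.12145002, -2.15958167,  0.16671124]), 'tvec': array([0.07786827, 0.57699121, 1.05324992])}
scene {'fx': 464.651339109109, 'fy': 464.651339109109, 'cx': 325.43153907123406, 'cy': 243.78922639142874, 'rvec': array([ 2.06281648,  1.33892545, -0.54563538]), 'tvec': array([-0.2961451 , -0.27752727,  1.17851354])}
```

View pics/top0.png

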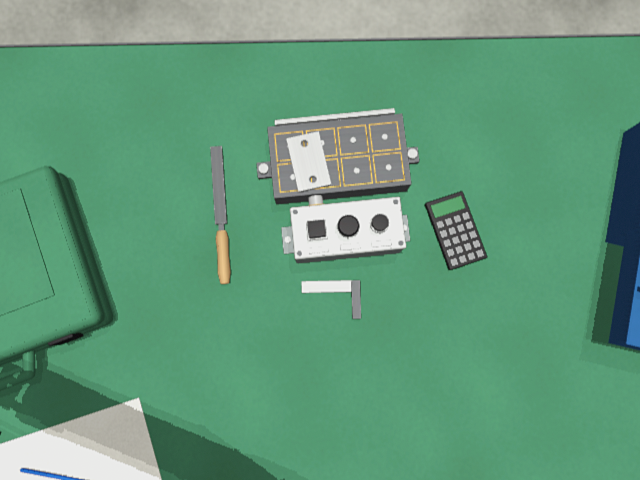

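The top view shows the box with the square demagnetise button at about (317,229), the mushroom enable at (348,226), and the plain magnetise button at (380,223). The plate is on the chuck, the file is to the left, and the square is below the box.

```bash
cat > h.py <<'E'
import numpy as np, cv2
from scipy.spatial.transform import Rotation as R
from bench import arm, vision
def ray(name,uv,z,s=None):
    c=vision.calibration(name)
    d=np.array([(uv[0]-c['cx'])/c['fx'],(uv[1]-c['cy'])/c['fy'],1])
    if name=='wrist':
        T=c['tool_from_camera']; Rw=R.from_rotvec(s['tcp_rot']).as_matrix()
        o=Rw@T[:3,3]+s['tool_pos']; d=Rw@T[:3,:3]@d
    else:
        Rc=R.from_rotvec(c['rvec']).as_matrix(); o=-Rc.T@c['tvec']; d=Rc.T@d
    return o+d*(z-o[2])/d[2]
def blobs(g,lo,hi,thr=70):
    n,l,st,ce=cv2.connectedComponentsWithStats((g<thr).astype(np.uint8))
    return [(ce[i],st[i]) for i in range(1,n) if lo<st[i][4]<hi]
def goal(e,d,s):
    """shift in tool axes and turn to put tool mid-way with tool y along the row"""
    m=(e+d)/2; M=R.from_rotvec(s['tcp_rot']).as_matrix()
    v=M.T@(d-e); a=np.degrees(np.arctan2(-v[0],v[1])); a=(a+90)%180-90
    t=np.array([m[0],m[1],s['tool_pos'][2]])
    return m, M.T@(t-s['tool_pos']), a
E
python3 - <<'E'
from h import *
g=cv2.imread('pics/top0.png',0)[190:265,288:410]
P=[]
for c,st in blobs(g,100,900):
    uv=c+[288,190]; p=ray('top',uv,.102); print(uv,st,p); P.append((uv[0],p))
P=[p for _,p in sorted(P,key=lambda t:t[0])]
s=arm.get_state(); print(goal(P[1],P[0],s)); print(np.linalg.norm(P[1]-P[0])); print(R.from_rotvec(s['tcp_rot']).as_matrix().round(3))
print(vision.calibration('wrist'))
E
```

```text
[356.95913462 193.24038462] [ 29   0  90  10 416] [ 0.64279785 -0.01067138  0.102     ]
[297.96183206 198.80152672] [  0   5  23   8 131] [0.63480164 0.09154095 0.102     ]
[347.53556485 256.0167364 ] [  8  60 105  13 239] [0.53373784 0.00854526 0.102     ]
(array([0.58426974, 0.0500431 , 0.102     ]), array([-0.50106847, -0.3452072 ,  0.00055246]), np.float64(24.203298112333698))
0.13077528480197795
[[-0.896  0.445 -0.001]
 [ 0.445  0.896 -0.001]
 [-0.    -0.001 -1.   ]]
{'fx': 376.30971521098104, 'fy': 376.30971521098104, 'cx': 324.78657622920844, 'cy': 240.49692831132066, 'tool_from_camera': array([[-4.49898233e-05, -9.55962850e-01, -2.93487695e-01,
         8.07196838e-02],
       [ 9.99999973e-01,  2.33802857e-05, -2.29449165e-04,
         1.18722248e-03],
       [ 2.26206704e-04, -2.93487698e-01,  9.55962824e-01,
         2.02954500e-02],
       [ 0.00000000e+00,  0.00000000e+00,  0.00000000e+00,
         1.00000000e+00]])}
```

Run:
```python
from h import *
g=cv2.imread('pics/top0.png',0)[212:242,300:396]
print(g[14,::4])
P=[]
for c,st in blobs(g,100,900,90):
    uv=c+[300,212]; p=ray('top',uv,.102); print(uv,st,p); P.append((uv[0],p))
P=[p for _,p in sorted(P,key=lambda t:t[0])]
s=arm.get_state(); print(goal(P[1],P[0],s)); print(np.linalg.norm(P[1]-P[0]),np.linalg.norm(P[1]-P[2]))
```

```text
[233 236  77  79  80  81  98 235 234 209  83  82  81  81  81 244 234 237
 103  83  82  79 190 234]
[347.898017   225.57223796] [ 38   3  21  22 353] [0.58631677 0.00652197 0.102     ]
[379.49519231 222.29807692] [ 72   3  16  16 208] [ 0.59104826 -0.04787947  0.102     ]
[316.08778626 228.8129771 ] [  8   8  18  18 262] [0.5816573  0.06120304 0.102     ]
(array([0.58398704, 0.03386251, 0.102     ]), array([-0.50801052, -0.35982565,  0.0005744 ]), np.float64(-31.27371560903869))
0.05487923281457636 0.054606812267695246
```

Call:
send_rows:
  steps:
    - [-0.09, -0.065, 0, 0, 0.54]
    - [-0.18, -0.13, 0, 0, 0.54]
    - [-0.28, -0.195, 0, 0, 0.54]
    - [-0.375, -0.26, 0, 0, 0.54]
    - [-0.47, -0.33, 0, 0, 0.54]
    - [-0.565, -0.395, 0, 0, 0.54]
    - [-0.66, -0.46, 0, 0, 0.54]
    - [-0.75, -0.525, 0, 0, 0.54]

```text
time: 1.1
tool_pos: [0.4649, 0.2591, 0.4045]
tcp_rot: [-0.718, -3.058, 0.0]
ft_force: [0.6, -0.0, -0.3]
width: 0.0403
finger_force: 0.0
```

Run:
```python
from h import *
s=arm.get_state(); e=np.array([.5863,.0065,.102]);d=np.array([.5817,.0612,.102]); print(s['time'],s['tool_pos'],s['width'],goal(e,d,s))
```

```text
1.1 [0.46487005 0.25911401 0.40451454] 0.04030716587624763 (array([0.584  , 0.03385, 0.102  ]), array([-2.06908192e-01, -1.48744142e-01,  1.78749328e-05]), np.float64(-31.223078936604374))
```

Call:
send_rows:
  steps:
    - [-0.075, -0.053, 0, -0.0145, 0.54]
    - [-0.15, -0.106, 0, -0.029, 0.54]
    - [-0.225, -0.16, 0, -0.0435, 0.54]
    - [-0.3, -0.213, 0, -0.058, 0.54]
    - [-0.375, -0.266, 0, -0.0725, 0.54]
    - [-0.45, -0.32, 0, -0.0867, 0.54]
    - [-0.517, -0.372, 0, -0.0867, 0.54]
    - [-0.517, -0.372, 0, -0.0867, 0.54]

```text
time: 2.1
tool_pos: [0.5839, 0.0323, 0.4044]
tcp_rot: [0.124, -3.139, 0.002]
ft_force: [-0.3, 0.1, -0.7]
width: 0.0402
finger_force: 0.0
```

Run:
```python
from h import *
s=arm.get_state(); p,_=vision.get_image('wrist'); cv2.imwrite('pics/w1.png',p[:,:,::-1])
import pickle; pickle.dump(s,open('s1.pkl','wb'))
e=np.array([.5863,.0065,.102]);d=np.array([.5817,.0612,.102]); print(s['time'],s['tool_pos'],s['tcp_rot'],s['ft_force'],goal(e,d,s))
```

```text
2.1 [0.5839087  0.03234923 0.40435029] [ 1.24330050e-01 -3.13859011e+00  2.48657602e-03] [-0.29796483  0.10338412 -0.69318194] (array([0.584  , 0.03385, 0.102  ]), array([-2.09730157e-04,  1.48884357e-03, -2.44988488e-06]), np.float64(-0.27002641478486566))
```

View pics/w1.png

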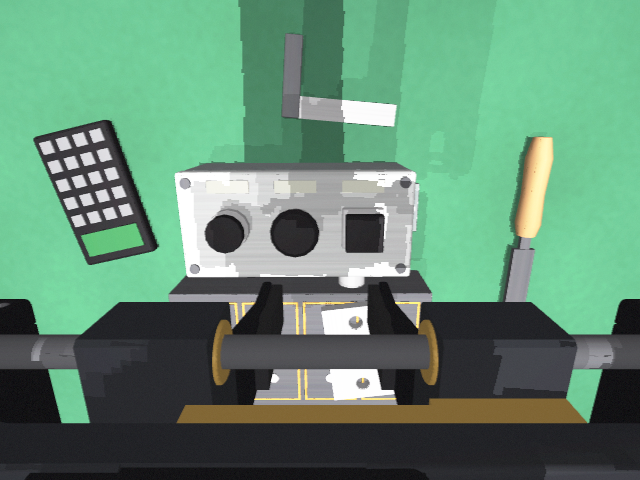

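The wrist view shows magnetise at (225,234), enable at (295,233) and demag at (364,232). They look aligned with the fingers.

Run:
```python
from h import *
import pickle; s=pickle.load(open('s1.pkl','rb'))
g=cv2.imread('pics/w1.png',0)[200:262,200:390]
P=[]
for c,st in blobs(g,500,4000,60):
    if st[0]==0 or st[1]==0: continue
    uv=np.array([200,200])+st[:2]+(st[2:4]-1)/2; p=ray('wrist',uv,.102,s); print(uv,st,p); P.append((uv[0],p))
P=[p for _,p in sorted(P,key=lambda t:t[0])]
print(goal(P[-2],P[-1],s))
```

```text
[294.5 232.5] [  71    9   48   48 1777] [0.58548295 0.00920783 0.102     ]
[224.5 233.5] [   6   15   38   38 1125] [ 0.59063755 -0.0451799   0.102     ]
[364.5 232.5] [ 146   14   38   38 1296] [0.58114435 0.06355821 0.102     ]
(array([0.58331365, 0.03638302, 0.102     ]), array([ 2.74100178e-04,  4.06821713e-03, -6.18405289e-06]), np.float64(-0.027087008601228035))
```

Call:
send_rows:
  steps:
    - [0, 0.0075, 0.05, 0, 0.54]
    - [0, 0.0075, 0.1, 0, 0.54]
    - [0, 0.0075, 0.15, 0, 0.54]
    - [0, 0.0075, 0.2, 0, 0.54]
    - [0, 0.0075, 0.24, 0, 0.54]
    - [0, 0.0075, 0.265, 0, 0.54]
    - [0, 0.0075, 0.28, 0, 0.54]
    - [0, 0.0075, 0.28, 0, 0.54]

```text
time: 3.15
tool_pos: [0.5832, 0.0385, 0.2927]
tcp_rot: [0.132, -3.139, 0.0]
ft_force: [-0.5, -0.4, 0.7]
width: 0.0401
finger_force: 0.0
```

Run:
```python
from h import *
s=arm.get_state(); print(s['time'],s['tool_pos'],s['ft_force'],s['width'])
p,_=vision.get_image('scene'); c=vision.calibration('scene')
q,_=cv2.projectPoints(np.array([[.584,.035,.104]]),c['rvec'],c['tvec'],np.array([[c['fx'],0,c['cx']],[0,c['fy'],c['cy']],[0,0,1]]),None)
u,v=q[0,0].astype(int); print(u,v); cr=p[max(0,v-60):v+60,max(0,u-80):u+80,::-1]
cv2.imwrite('pics/sc1.png',cv2.resize(cr,None,fx=5,fy=5,interpolation=2))
```

```text
3.15 [0.58316198 0.03849829 0.29272027] [-0.49018924 -0.39774913  0.71232696] 0.04014008390504925
306 260
```

View pics/sc1.png

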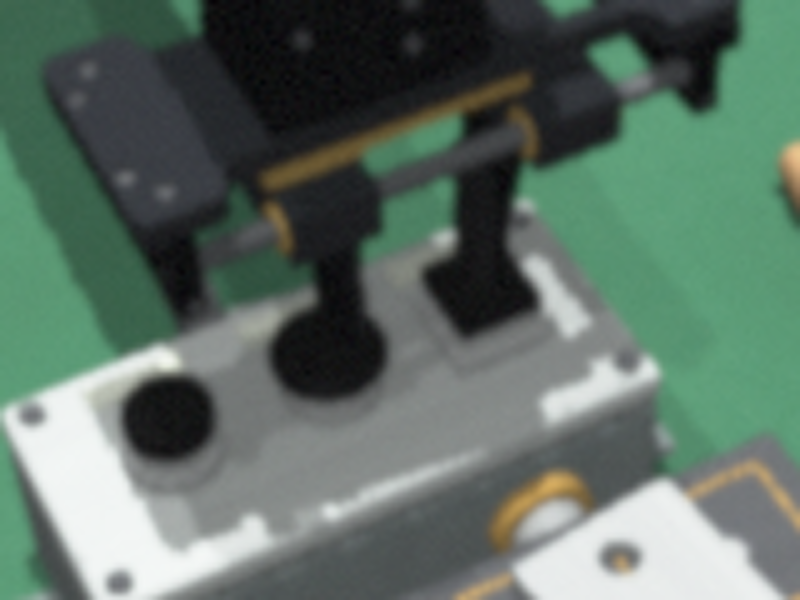

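The scene crop shows a fingertip above the mushroom head at (330,350) and one above the square head at (480,290), with magnetise at (168,418) clear. Next is a gentle press with a small y correction.

Call:
send_rows:
  steps:
    - [0, -0.0065, 0, 0, 0.54]
    - [0, -0.0065, 0.005, 0, 0.54]
    - [0, -0.0065, 0.01, 0, 0.54]
    - [0, -0.0065, 0.014, 0, 0.54]
    - [0, -0.0065, 0.018, 0, 0.54]
    - [0, -0.0065, 0.022, 0, 0.54]
    - [0, -0.0065, 0.022, 0, 0.54]
    - [0, -0.0065, 0.022, 0, 0.54]

```text
time: 4.2
tool_pos: [0.5834, 0.0358, 0.2844]
tcp_rot: [-0.132, 3.139, 0.0]
ft_force: [-3.6, 0.1, 6.0]
width: 0.0402
finger_force: 3.0
```

Run:
```python
from h import *
s=arm.get_state(); print(s['time'],s['tool_pos'],s['ft_force'],s['ft_torque'],s['width'],s['tcp_rot'])
```

```text
4.2 [0.58337473 0.03584849 0.28440373] [-3.60405382  0.07745071  5.97355628] [ 0.05037868  0.60488216 -0.02824341] 0.04024856988611589 [-1.31827944e-01  3.13878463e+00  3.25448456e-04]
```

Call:
send_rows:
  steps:
    - [0, 0, 0.002, 0, 0.54]
    - [0, 0, 0.004, 0, 0.54]
    - [0, 0, 0.006, 0, 0.54]
    - [0, 0, 0.008, 0, 0.54]
    - [0, 0, 0.01, 0, 0.54]
    - [0, 0, 0.012, 0, 0.54]
    - [0, 0, 0.012, 0, 0.54]
    - [0, 0, 0.012, 0, 0.54]

```text
time: 5.2
tool_pos: [0.5834, 0.0358, 0.2806]
tcp_rot: [-0.132, 3.139, 0.001]
ft_force: [-7.5, 0.0, 15.4]
width: 0.0399
finger_force: 7.9
```

Run:
```python
from h import *
s=arm.get_state(); print(s['time'],s['tool_pos'],s['ft_force'],s['ft_torque'],s['width'],s['tcp_rot'])
```

```text
5.2 [0.58339712 0.03578761 0.28063695] [-7.463915    0.03412496 15.39342764] [-0.06483256  1.66912167  0.01799743] 0.03992050713495153 [-1.31818372e-01  3.13851689e+00  1.03113983e-03]
```

Fully in: 15 N against the 9.6 N spring total. I'll add a touch more and hold.

Call:
send_rows:
  steps:
    - [0, 0, 0.001, 0, 0.54]
    - [0, 0, 0.001, 0, 0.54]
    - [0, 0, 0.001, 0, 0.54]
    - [0, 0, 0.001, 0, 0.54]
    - [0, 0, 0.001, 0, 0.54]
    - [0, 0, 0.001, 0, 0.54]
    - [0, 0, 0.001, 0, 0.54]
    - [0, 0, 0.001, 0, 0.54]

```text
time: 6.2
tool_pos: [0.5834, 0.0358, 0.2806]
tcp_rot: [-0.132, 3.139, 0.001]
ft_force: [-8.4, -0.9, 19.4]
width: 0.0398
finger_force: 9.6
```

Run:
```python
from h import *
s=arm.get_state(); print(s['time'],s['tool_pos'],s['ft_force'],s['ft_torque'])
p,_=vision.get_image('scene')
cv2.imwrite('pics/sc2.png',cv2.resize(p[200:320,226:386,::-1],None,fx=5,fy=5,interpolation=2))
```

```text
6.2 [0.58337786 0.03575453 0.28057758] [-8.37821464 -0.90629852 19.44098705] [-0.11424975  2.04363636 -0.00301525]
```

View pics/sc2.png

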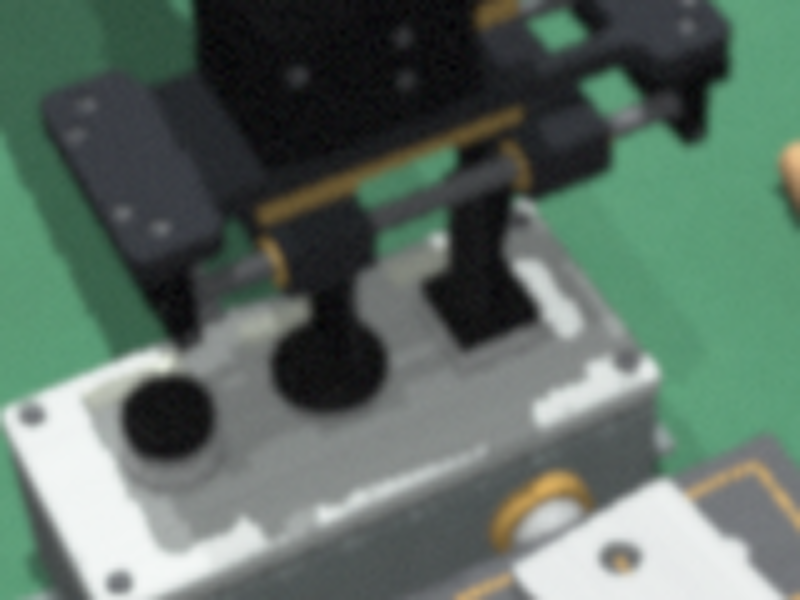

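Both heads have visibly gone down: enable at (330,365) and demag at (480,305), each with less bezel showing. Magnetise at (168,418) hasn't moved. Holding.

Call:
send_rows:
  steps:
    - [0, 0, 0, 0, 0.54]
    - [0, 0, 0, 0, 0.54]
    - [0, 0, 0, 0, 0.54]
    - [0, 0, 0, 0, 0.54]
    - [0, 0, 0, 0, 0.54]
    - [0, 0, 0, 0, 0.54]
    - [0, 0, 0, 0, 0.54]
    - [0, 0, 0, 0, 0.54]

```text
time: 7.25
tool_pos: [0.5834, 0.0357, 0.2806]
tcp_rot: [-0.132, 3.138, 0.001]
ft_force: [-8.1, 0.1, 19.6]
width: 0.0399
finger_force: 9.6
```

Call:
send_rows:
  steps:
    - [0, 0, 0, 0, 0.54]
    - [0, 0, 0, 0, 0.54]
    - [0, 0, 0, 0, 0.54]
    - [0, 0, 0, 0, 0.54]
    - [0, 0, 0, 0, 0.54]
    - [0, 0, 0, 0, 0.54]
    - [0, 0, 0, 0, 0.54]
    - [0, 0, 0, 0, 0.54]

```text
time: 8.25
tool_pos: [0.5834, 0.0357, 0.2806]
tcp_rot: [-0.132, 3.138, 0.001]
ft_force: [-8.1, -0.7, 19.3]
width: 0.04
finger_force: 9.6
```

Call:
send_rows:
  steps:
    - [0, 0, 0, 0, 0.54]
    - [0, 0, 0, 0, 0.54]
    - [0, 0, 0, 0, 0.54]
    - [0, 0, 0, 0, 0.54]
    - [0, 0, 0, 0, 0.54]
    - [0, 0, 0, 0, 0.54]
    - [0, 0, 0, 0, 0.54]
    - [0, 0, 0, 0, 0.54]

```text
time: 9.25
tool_pos: [0.5834, 0.0357, 0.2806]
tcp_rot: [-0.132, 3.138, 0.001]
ft_force: [-8.9, -0.5, 19.3]
width: 0.04
finger_force: 9.6
```

Call:
send_rows:
  steps:
    - [0, 0, 0, 0, 0.54]
    - [0, 0, 0, 0, 0.54]
    - [0, 0, 0, 0, 0.54]
    - [0, 0, 0, 0, 0.54]
    - [0, 0, 0, 0, 0.54]
    - [0, 0, 0, 0, 0.54]
    - [0, 0, 0, 0, 0.54]
    - [0, 0, 0, 0, 0.54]

```text
time: 10.25
tool_pos: [0.5834, 0.0358, 0.2806]
tcp_rot: [-0.132, 3.138, 0.001]
ft_force: [-7.6, 0.2, 18.2]
width: 0.0396
finger_force: 9.6
```

Call:
send_rows:
  steps:
    - [0, 0, -0.005, 0, 0.54]
    - [0, 0, -0.01, 0, 0.54]
    - [0, 0, -0.02, 0, 0.54]
    - [0, 0, -0.04, 0, 0.54]
    - [0, 0, -0.08, 0, 0.54]
    - [0, 0, -0.14, 0, 0.54]
    - [0, 0, -0.2, 0, 0.54]
    - [0, 0, -0.25, 0, 0.54]

```text
time: 11.25
tool_pos: [0.5835, 0.0357, 0.3808]
tcp_rot: [-0.131, 3.137, 0.0]
ft_force: [-0.6, 0.6, -0.6]
width: 0.0399
finger_force: 0.0
```

Call:
send_rows:
  steps:
    - [0, 0, 0, 0, 0.54]
    - [0, 0, 0, 0, 0.54]
    - [0, 0, 0, 0, 0.54]
    - [0, 0, 0, 0, 0.54]
    - [0, 0, 0, 0, 0.54]
    - [0, 0, 0, 0, 0.54]
    - [0, 0, 0, 0, 0.54]
    - [0, 0, 0, 0, 0.54]

```text
time: 12.25
tool_pos: [0.5834, 0.0358, 0.3787]
tcp_rot: [0.132, -3.139, 0.0]
ft_force: [0.6, -0.3, 0.6]
width: 0.0398
finger_force: 0.0
```

Run:
```python
from h import *
s=arm.get_state(); print(s['time'],s['tool_pos'],s['ft_force'])
p,_=vision.get_image('scene')
cv2.imwrite('pics/sc3.png',p[:,:,::-1])
```

```text
12.25 [0.5833705  0.03581404 0.37874708] [ 0.60817252 -0.31388815  0.59183827]
```

View pics/sc3.png

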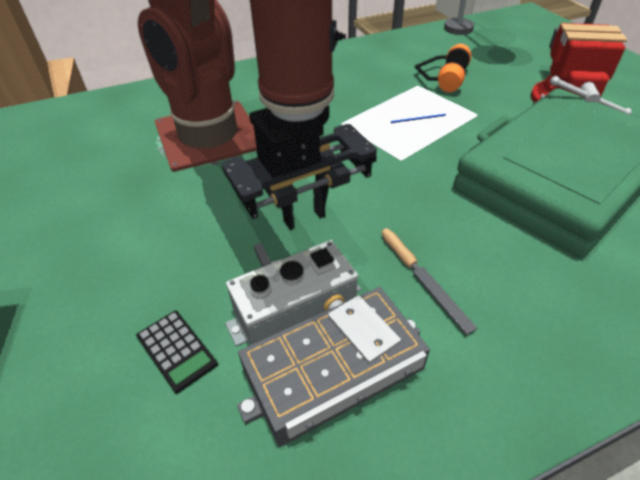

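The gripper is clear at about (305,210). All three buttons are up at (260,284), (291,270) and (321,258), and the plate, file, square and calculator look undisturbed.

```bash
python3 -c "
from bench import job; print(job.close_job())"
```

```text
the job is handed in; nothing more can be done
None
```

I pressed the enable and demagnetise buttons fully in together, held them for about 5 s and released them; in the last picture all three buttons were up and nothing looked moved, and the job is handed in (no verdict was returned).

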